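Take the dry red mosaic panel out of the drying rack

ROBOT

A 6-joint arm with a two-finger parallel gripper is mounted at the origin on the work surface. World frame = base frame: x ahead of the robot, y to its left, z up, the work surface at z = 0. Lengths are in mm, angles in rad, forces in N, time in s.
With the tool pointing down it reaches from about 350 to 875 mm from the base axis. Payload 4.2 kg.
Tool frame: the origin (TCP) lies at the very end of the fingers, on their centre line; the grasp point (between the pads) lies 19 mm behind it; z points along the fingers, y is the line along which they close (so a half turn about z gives the same grasp; the last joint's range is limited). The gripper opens to 85 mm and grips with 20 to 120 N. Pads are 22 mm wide; open, the fingers measure 114 mm over their backs; the gripper's body (76 mm by 85 mm) begins 54 mm behind the grasp point. The pads swing forward as they close: fully open they stand 13 mm farther back than shut.
Start: joints at [1.553, 0.385, 0.008, 0, -1.194, -0.259], TCP at [170.767, 601.197, 231.312] pointing down, gripper open.
Joint ranges: [-3.14, 3.14], [-1.21, 2.06], [-1.07, 1.41], [-3.16, 2.05], [-2.99, -0.16], [-3.1, 3.1]. Speed limits (rad/s): [2.79, 2.79, 3.14, 3.14, 3.14, 3.14].

INTERFACE

Orientations are given as a unit quaternion [x, y, z, w].
In Python, from bench import read_state, get_image, camera_model, job_done gives the robot as it stands.
- The arm moves only by the shell command python3 -m handwheel 'ROWS'. ROWS is JSON, a list of rows, each a list of 7 numbers: the shift along the tool's x, y, z in m, then the turn, a rotation vector about the tool's x, y, z in rad, then the gripper's target within -1 to 1 (fully open at 1, half-way at 0, shut at -1). In form: [[dx, dy, dz, wx, wy, wz, jaw], ...]. A call has 1 to 10 rows; each row is the pose to reach, as a shift and turn from the pose commanded when the call began, along the tool's axes at that moment; what a row does not reach only later rows make up. A row lasts 1/8 s, in which the tool goes at most 62.5 mm and 10.7 degrees, less where a joint would pass 70% of its speed; a pose out of reach is approached as far as the arm can. A call with a gripper value outside its range is refused whole. The fingers move at their own pace and stop on an object; the grip force is fixed at half the most. Time passes only in rows, so rows that repeat a pose let the fingers close. It gives the time, the measured TCP pose, the force, the opening and the grip force at its end, in the units of the state.
- read_state(): the state, without advancing time (a new reading comes with each control period).
- get_image(name): name is "side" or "top"; returns (picture, depth): 420x560x3 uint8, blue, green, red; 420x560 float32, mm along the optical axis (not along the pixel's ray), 0 where there is no reading.
- camera_model(name): a dict with "K" (3x3 intrinsics, pixels), "dist" ([k1, k2, p1, p2, k3] as OpenCV has them; the pictures are not rectified), "rvec" (rotation vector, rad) and "tvec" (3), from world to camera coordinates, as OpenCV has them. Camera axes: x right, y down, z forward; pixel columns grow to the right and rows downward; lengths in mm; the calibration is good to about 2 mm. A picture is of the moment at which its call begins. camera_model takes no time and is no camera call.
- job_done(): hands the job in; it is judged then, once.
The state is a dict: "clock": time; "joints": joint angles; "joint_vel": joint speeds; "joint_efforts": joint torques, N m; "position": TCP position; "ee_rot": TCP orientation; "contact_force": force on the tool from outside, world axes, zero at the start; "wrist_torque": the same for the moment, N m; "gripper_width": finger opening in mm; "grasp_force": force on a finger pad.
Only numpy, scipy, OpenCV 4.12 (cv2) and the standard library are available. Lean on these libraries where they do the work, as an engineer would, in place of code of your own. Each camera call takes 0.05 s, during which the arm holds its last target. There are 200 camera calls.

TASK

The red mosaic panel is dry. Slide it straight up out of its slot in the wooden drying rack and stand it on its bottom edge in the empty blue caddy, lowering it to the caddy's floor before you let go; it may lean against the caddy's side. Leave the yellow and green panels standing in the rack.

Things in the scene. Friction and masses are not known exactly. Their poses are not given: they have to be found in the camera images.
- red_panel: a red mosaic panel, a rigid red board faced with red and white tiles, 10 mm thick (its x), 100 mm wide (its y), 110 mm tall (its z). Origin: centre of its bottom edge; z points up along the panel, x is normal to its faces, the tiled face at +x. The one to move, about 0.16 kg; it stands loosely in a slot of the wooden rack, upper 80 mm free.
- yellow_panel: mosaic panel just like the red one in size and axes, but yellow; stands in another slot of the rack and stays there. The rack is fixed to the table and has three parallel slots, 75 mm apart centre to centre, 14 mm wide, 106 mm long; slot floor 10 mm and slot walls 40 mm above the table.
- green_panel: mosaic panel just like the red one in size and axes, but green; stands in another slot of the rack and stays there. The three panels stand face to face in the slots, in any order.
- caddy: empty narrow blue plastic caddy, open at the top, fixed to the table: 50 mm (its x) by 150 mm (its y) outside, 65 mm tall, walls and floor 5 mm thick, so 40 x 140 mm inside. Origin: centre of its underside, on the table; z up. It takes one panel with the panel's width along the caddy's y, either face first.
There are look-alikes about, which are no part of the job. Several things look just like the caddy: the one meant starts farthest to the robot's right.

How it is judged (in metres and radians):
On the way:
1. the red panel is held clear above its slot, upright (height (world z) of red_panel above 0.05 m and angle between red_panel's own z axis and vertical below 0.5 rad and contact force between red_panel and the fingers above 0.5 N), for 0.2 s.
At the end, for the whole second after the job is handed in: The red panel is at rest, bottom edge down on the caddy floor (edge under 18 mm above the table, its centre within 22 mm across and 30 mm along of the caddy centre), leaning under 37 degrees. Yellow and green panels are within 15 mm of their starts and lean under 17 degrees (x of red_panel in the frame of caddy between -0.022 and 0.022 m and y of red_panel in the frame of caddy between -0.03 and 0.03 m and height (world z) of red_panel below 0.018 m and angle between red_panel's own z axis and vertical below 0.65 rad and linear speed of red_panel below 0.03 m/s and distance of each of yellow_panel, green_panel from where it was at the start of the episode below 0.015 m and angle between each of yellow_panel, green_panel's own z axis and vertical below 0.3 rad); the robot touches nothing.
It fails at once if the red panel is dropped (falls free at more than 0.7 m/s) (linear speed of red_panel above 0.7 m/s and contact force between red_panel and the fingers below 0.05 N).
It fails at once if the yellow or green panel is pulled out of its slot or shifted by more than 25 mm (distance of any of yellow_panel, green_panel from where it was at the start of the episode above 0.025 m).
It also fails if it takes over 53 s, if anything falls off the work surface, if the arm or the gripper's body presses on something with over 40 N, if the wrist force passes 120 N, or if a joint passes its speed limit or range.

## Working session

There is one attempt and no reset: what is moved stays moved. The work goes in short steps, Python scripts to look and compute and a shell command to move; the robot and the scene stay as the last step left them, time stands still between calls to the robot, and variables do not carry over. Pictures are saved under pics/ and viewed, at most 10 in all, crops included, and the job is handed in when it is done.

```bash
mkdir -p pics; cat > h.py <<'E'
import numpy as np, cv2
from bench import *
def pts(name,im=None):
    im,d=im if im is not None else get_image(name)
    m=camera_model(name);K=np.array(m["K"]);R=cv2.Rodrigues(np.array(m["rvec"],float))[0];t=np.array(m["tvec"],float).reshape(3)
    h,w=d.shape;u,v=np.meshgrid(np.arange(w),np.arange(h))
    p=cv2.undistortPoints(np.stack([u,v],-1).reshape(-1,1,2).astype(np.float64),K,np.array(m["dist"],float)).reshape(h,w,2)
    c=np.dstack([p[...,0]*d,p[...,1]*d,d]).astype(float)
    return im,d,(c-t)@R
E
python3 - <<'E'
from h import *
for n in("side","top"):
    im,d,P=pts(n);cv2.imwrite(f"pics/{n}0.png",im);np.savez(f"{n}0.npz",im=im,d=d,P=P)
s=read_state();print(s);print(camera_model("top"))
E
```

```text
{'clock': 0.1, 'joints': array([ 1.55259842e+00,  3.85455818e-01,  6.78115541e-03, -4.08574338e-04,
       -1.19399607e+00, -2.58627433e-01]), 'joint_vel': array([ 0.0007551 , -0.0021414 ,  0.00178239,  0.00178857,  0.00032298,
        0.00052437]), 'joint_efforts': array([ 3.25818628e-04, -3.93318236e+01,  1.88929331e+01,  4.19799283e+00,
       -2.57995285e-03,  5.22873179e-06]), 'position': array([170.64642045, 600.7218223 , 230.35658902]), 'ee_rot': array([ 9.90425398e-01, -1.38045702e-01, -7.61205958e-05,  9.53209059e-04]), 'contact_force': array([-0.1496623 ,  0.35381931, -0.33545942]), 'wrist_torque': array([ 0.01976039,  0.00177453, -0.03622559]), 'grasp_force': 0.0, 'gripper_width': 85.15401851832902}
{'K': array([[436.81914703,   0.        , 280.35415239],
       [  0.        , 436.81914703, 213.72172027],
       [  0.        ,   0.        ,   1.        ]]), 'dist': array([-0.07317453,  0.        ,  0.        ,  0.        ,  0.        ]), 'rvec': array([ 2.17582713, -2.15356402,  0.1497946 ]), 'tvec': array([-30.69034079, 517.11970237, 715.36034713])}
```

View pics/top0.png

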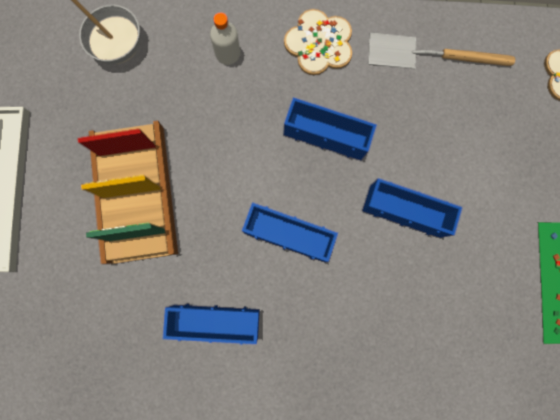

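View pics/side0.png

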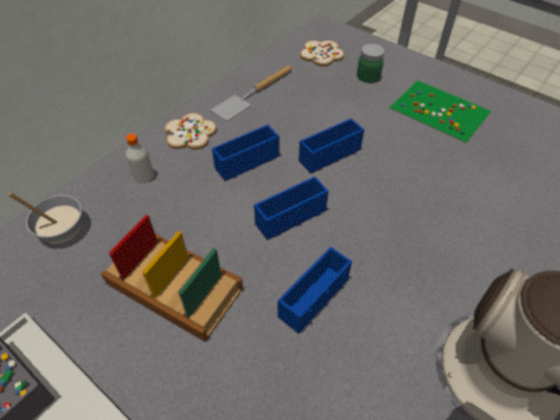

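The top view shows the rack with the red panel at (118,142), yellow at (122,186) and green at (125,232). Four blue caddies are at (329,127), (412,208), (290,233) and (211,324). I'll compute world positions and choose the caddy with the lowest y.

```bash
python3 - <<'E'
from h import *
z=np.load("top0.npz");P=z["P"];im=z["im"];d=z["d"]
hsv=cv2.cvtColor(im,cv2.COLOR_BGR2HSV)
def rect(mask,n):
    q=P[mask][:, :2].astype(np.float32);(c,s,a)=cv2.minAreaRect(q);print(n,len(q),np.round(c),np.round(s),round(a,1), np.round(np.percentile(P[mask][:,2],[2,50,98])))
    print("   box",np.round(cv2.boxPoints((c,s,a))).tolist())
blue=cv2.inRange(hsv,(105,120,30),(130,255,255))
k,l,st,ce=cv2.connectedComponentsWithStats(blue)
for i in range(1,k):
    if st[i,4]>500:
        m=(l==i)&(d>0); print(ce[i]); rect(m&(abs(P[...,2]-65)<7),"rim"); rect(m,"all")
roi=np.zeros(d.shape,bool);roi[110:270,70:180]=1
for n,lo,hi in(("red",(0,150,30),(6,255,255)),("red2",(170,150,30),(180,255,255)),("yel",(20,170,60),(32,255,255)),("grn",(50,80,20),(90,255,255))):
    m=(cv2.inRange(hsv,lo,hi)>0)&roi&(d>0); 
    if m.sum()>20: rect(m&(P[...,2]>112),n+" top"); rect(m&(P[...,2]>60),n)
for uv in((10,10),(550,10),(10,410),(550,410)): print(uv,np.round(P[uv[1],uv[0]]))
c=im[95:285,65:275];cv2.imwrite("pics/c1.png",cv2.resize(c,None,fx=3,fy=3))
E
```

```text
[328.49895304 128.74154951]
rim 807 [ 668. -107.] [149.  51.] 71.8 [58. 64. 66.]
   box [[620.0, -170.0], [669.0, -186.0], [715.0, -45.0], [667.0, -29.0]]
all 3338 [ 667. -107.] [149.  53.] 72.3 [ 2. 33. 66.]
   box [[619.0, -170.0], [669.0, -186.0], [715.0, -44.0], [664.0, -28.0]]
[412.05712549 208.56365846]
rim 783 [ 529. -249.] [151.  50.] 71.4 [59. 64. 67.]
   box [[481.0, -313.0], [528.0, -329.0], [576.0, -185.0], [529.0, -169.0]]
all 3278 [ 527. -249.] [151.  53.] 71.5 [ 2. 29. 66.]
   box [[478.0, -312.0], [528.0, -329.0], [576.0, -185.0], [526.0, -169.0]]
[289.43914246 232.39972337]
rim 706 [484. -40.] [149.  52.] 70.6 [59. 64. 67.]
   box [[435.0, -102.0], [484.0, -119.0], [533.0, 21.0], [484.0, 39.0]]
all 2876 [483. -40.] [149.  53.] 70.8 [ 2.  6. 66.]
   box [[434.0, -102.0], [484.0, -119.0], [533.0, 22.0], [483.0, 39.0]]
[211.11324257 324.07766089]
rim 842 [333.  85.] [150.  51.] 87.1 [59. 64. 66.]
   box [[304.0, 12.0], [354.0, 9.0], [362.0, 159.0], [311.0, 161.0]]
all 3219 [333.  85.] [150.  54.] 87.8 [ 2. 14. 66.]
   box [[303.0, 11.0], [357.0, 9.0], [363.0, 159.0], [3
[... 177 characters left out ...]
62. 101. 120.]
   box [[615.0, 292.0], [630.0, 195.0], [640.0, 197.0], [625.0, 294.0]]
yel top 392 [553. 233.] [11. 99.] 9.0 [112. 119. 121.]
   box [[540.0, 281.0], [556.0, 184.0], [566.0, 185.0], [551.0, 283.0]]
yel 820 [554. 233.] [11. 99.] 9.0 [ 62. 110. 121.]
   box [[540.0, 281.0], [556.0, 183.0], [567.0, 185.0], [551.0, 283.0]]
grn top 339 [479. 220.] [10. 98.] 8.2 [113. 119. 121.]
   box [[468.0, 268.0], [482.0, 171.0], [491.0, 172.0], [477.0, 269.0]]
grn 602 [479. 220.] [10. 99.] 8.2 [ 62. 117. 121.]
   box [[468.0, 268.0], [482.0, 170.0], [491.0, 172.0], [477.0, 269.0]]
(10, 10) [924. 515.  -4.]
(550, 10) [ 942. -567.   -1.]
(10, 410) [169. 445.  -1.]
(550, 410) [ 173. -512.   -1.]
```

View pics/c1.png

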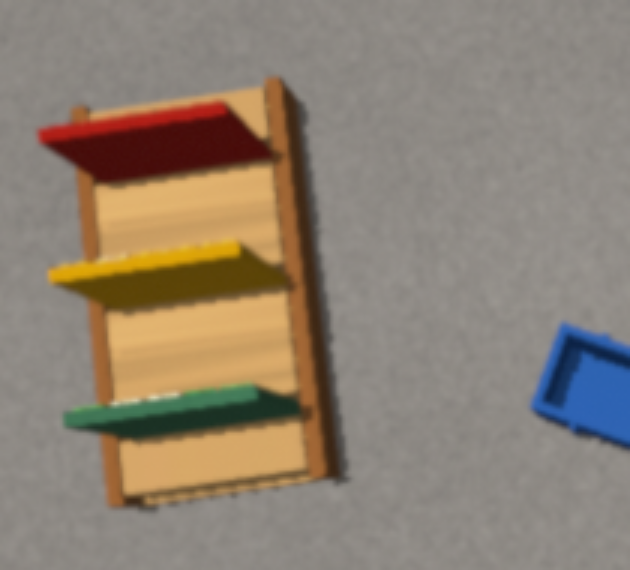

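Target caddy: the other three blue caddies at (329,127), (290,233) and (211,324) are look-alikes with y = -107, -40 and +85. The one at (412,208) has y = -249, so it is farthest right. The crop shows red clearly at the far end of the rack with its own slot, and only it is the red board. Red top centre is (628,245) with its normal at 9°. Caddy is at (528,-249) with its long axis at 71.5°. I'll move above the red panel.

```bash
python3 -m handwheel '[[0.05,0.02,0,0,0,0.12,1],[0.107,0.043,0,0,0,0.25,1],[0.161,0.065,0,0,0,0.4,1],[0.215,0.087,0,0,0,0.55,1],[0.268,0.109,0,0,0,0.7,1],[0.322,0.131,0,0,0,0.85,1],[0.376,0.152,0,0,0,1.0,1],[0.43,0.174,0,0,0,1.137,1],[0.483,0.196,0,0,0,1.137,1],[0.537,0.2175,0.03,0,0,1.137,1]]'
```

```text
clock: 1.35
position: [628.5, 246.1, 204.6]
ee_rot: [0.76, -0.649, 0.001, -0.003]
contact_force: [1.2, 0.4, -0.1]
gripper_width: 85.5
grasp_force: 0.0
```

```bash
python3 -m handwheel '[[0,0,0,0,0,0,1],[0,0,0,0,0,0,1],[0,0,0,0,0,0,1]]'; python3 - <<'E'
from h import *
from scipy.spatial.transform import Rotation as R
s=read_state();A=R.from_quat(s["ee_rot"]).as_matrix();print(s["position"],A.round(3))
im,d,P=pts("side");cv2.imwrite("pics/s1.png",im)
t=get_image("top")[0];cv2.imwrite("pics/t1.png",cv2.resize(t[80:300,40:300],None,fx=2.5,fy=2.5))
E
```

```text
clock: 1.72
position: [625.4, 247.9, 203.7]
ee_rot: [0.761, -0.649, 0.0, -0.001]
contact_force: [0.8, -0.6, 0.1]
gripper_width: 85.6
grasp_force: 0.0
[625.39980901 247.92504189 203.67135486] [[ 0.158 -0.987  0.001]
 [-0.987 -0.158  0.001]
 [-0.001 -0.001 -1.   ]]
```

View pics/s1.png

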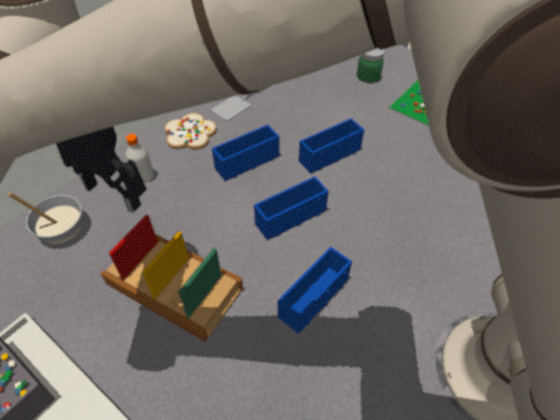

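The gripper hangs over the red panel (fingers at pixel ~(125,185), panel at (133,247)). Centring is within a few mm, so I'll descend.

```bash
python3 -m handwheel '[[0.003,-0.001,0.03,0,0,0,1],[0.003,-0.002,0.06,0,0,0,1],[0.003,-0.002,0.085,0,0,0,1],[0.003,-0.002,0.105,0,0,0,1],[0.003,-0.002,0.12,0,0,0,1],[0.003,-0.002,0.12,0,0,0,1],[0.003,-0.002,0.12,0,0,0,1],[0.003,-0.002,0.12,0,0,0,1]]'
```

```text
clock: 2.82
position: [628.8, 244.5, 83.9]
ee_rot: [0.76, -0.649, 0.0, -0.001]
contact_force: [-0.3, -0.1, 0.1]
gripper_width: 85.3
grasp_force: 0.0
```

```bash
python3 -m handwheel '[[0,0,0,0,0,0,0.2],[0,0,0,0,0,0,-0.2],[0,0,0,0,0,0,-0.5],[0,0,0,0,0,0,-0.7],[0,0,0,0,0,0,-1],[0,0,0,0,0,0,-1],[0,0,0,0,0,0,-1],[0,0,0,0,0,0,-1],[0,0,0,0,0,0,-1],[0,0,0,0,0,0,-1]]'
```

```text
clock: 4.08
position: [628.2, 244.1, 82.7]
ee_rot: [0.76, -0.649, -0.0, 0.0]
contact_force: [-1.5, -0.1, 1.5]
gripper_width: 8.9
grasp_force: 58.6
```

Gripped at about 10 mm. Now I'll slide it straight up, slowly at first.

```bash
python3 -m handwheel '[[0,0,-0.006,0,0,0,-1],[0,0,-0.014,0,0,0,-1],[0,0,-0.024,0,0,0,-1],[0,0,-0.036,0,0,0,-1],[0,0,-0.05,0,0,0,-1],[0,0,-0.07,0,0,0,-1],[0,0,-0.09,0,0,0,-1],[0,0,-0.115,0,0,0,-1],[0,0,-0.14,0,0,0,-1],[0,0,-0.14,0,0,0,-1]]'
```

```text
clock: 5.32
position: [629.4, 244.8, 226.0]
ee_rot: [0.76, -0.649, 0.001, -0.003]
contact_force: [-0.2, -0.1, -1.6]
gripper_width: 9.3
grasp_force: 58.5
```

```bash
python3 -m handwheel '[[0,0,0,0,0,0,-1],[0,0,0,0,0,0,-1],[0,0,0,0,0,0,-1]]'; python3 - <<'E'
from h import *
from scipy.spatial.transform import Rotation as R
s=read_state();A=R.from_quat(s["ee_rot"]).as_matrix();print(s["position"],A.round(3))
print(A.T@(np.array([528,-249,221])-s["position"]))
im,d,P=pts("side");hsv=cv2.cvtColor(im,cv2.COLOR_BGR2HSV)
m=((hsv[...,0]<7)|(hsv[...,0]>172))&(hsv[...,1]>120)&(d>0)&(abs(P[...,0]-628)<80)&(abs(P[...,1]-245)<80)&(P[...,2]>60)
q=P[m];print(len(q),q.mean(0),np.percentile(q[:,2],[1,99]));c=q-q.mean(0);print(np.linalg.svd(c[::3],full_matrices=False)[2].round(3))
cv2.imwrite("pics/s2.png",im[100:360,:360])
E
```

```text
clock: 5.7
position: [628.0, 244.0, 221.5]
ee_rot: [0.76, -0.65, -0.0, 0.001]
contact_force: [-0.5, -0.0, -0.8]
gripper_width: 9.0
grasp_force: 58.5
[627.98208931 243.95505477 221.52581045] [[ 0.156 -0.988 -0.002]
 [-0.988 -0.156 -0.001]
 [ 0.001  0.002 -1.   ]]
[471.27810121 175.77517971   1.19088565]
2218 [620.33107213 253.60952801 204.32450631] [152.84733878 260.37721401]
[[ 0.088 -0.559 -0.824]
 [-0.101  0.818 -0.566]
 [ 0.991  0.133  0.016]]
```

View pics/s2.png

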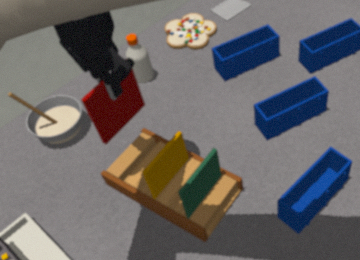

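The red panel is held upright, clear of the rack (crop pixel ~(118,105)); yellow and green still stand at (167,165) and (200,182). Next I'll carry it to the caddy.

```bash
python3 -m handwheel '[[0.03,0.011,0,0,0,0.03,-1],[0.075,0.028,0,0,0,0.08,-1],[0.13,0.049,0,0,0,0.14,-1],[0.185,0.069,0,0,0,0.2,-1],[0.24,0.09,0,0,0,0.26,-1],[0.295,0.11,0,0,0,0.32,-1],[0.35,0.131,0,0,0,0.37,-1],[0.4,0.149,0,0,0,0.42,-1],[0.442,0.165,0,0,0,0.46,-1],[0.471,0.176,0,0,0,0.478,-1]]'
```

```text
clock: 7.0
position: [527.4, -250.5, 222.5]
ee_rot: [-0.584, 0.812, 0.0, -0.0]
contact_force: [0.5, 0.2, -1.8]
gripper_width: 9.1
grasp_force: 58.5
```

```bash
python3 -m handwheel '[[0,0,0.02,0,0,0,-1],[0,0,0.04,0,0,0,-1],[0,0,0.05,0,0,0,-1],[0,0,0.05,0,0,0,-1],[0,0,0.05,0,0,0,-1]]'; python3 - <<'E'
from h import *
from scipy.spatial.transform import Rotation as R
s=read_state();A=R.from_quat(s["ee_rot"]).as_matrix();p=s["position"];print(p,A.round(3))
print(A.T@(np.array([528,-249,p[2]])-p))
for n in("side","top"):
    im,d,P=pts(n);hsv=cv2.cvtColor(im,cv2.COLOR_BGR2HSV)
    m=((hsv[...,0]<7)|(hsv[...,0]>172))&(hsv[...,1]>120)&(d>0)&(abs(P[...,0]-528)<80)&(abs(P[...,1]+249)<80)&(P[...,2]>60)
    q=P[m]
    if len(q)>30: print(n,len(q),((q.mean(0)-[528,-249,0])@A).round(1),np.percentile(q[:,2],[1,99]),np.percentile((q-[528,-249,0])@A[:,:2],[1,99],axis=0).round(1)); c=q-q.mean(0);print((np.linalg.svd(c[::3],full_matrices=False)[2]@A).round(3))
    cv2.imwrite(f"pics/{n}3.png",im)
E
```

```text
clock: 7.62
position: [528.7, -248.6, 173.5]
ee_rot: [-0.585, 0.811, -0.001, 0.0]
contact_force: [0.5, 0.7, -1.1]
gripper_width: 9.2
grasp_force: 58.6
[ 528.74774004 -248.64232562  173.51031383] [[-0.315 -0.949  0.002]
 [-0.949  0.315 -0.001]
 [ 0.    -0.002 -1.   ]]
[ 0.57502125  0.596989   -0.0009065 ]
side 1257 [ -10.2    4.2 -156.3] [105.13937063 223.61095011] [[-52.4  -1.3]
 [ 43.5  35.6]]
[[ 0.389 -0.034  0.921]
 [ 0.921  0.043 -0.388]
 [ 0.026 -0.998 -0.048]]
```

View pics/side3.png

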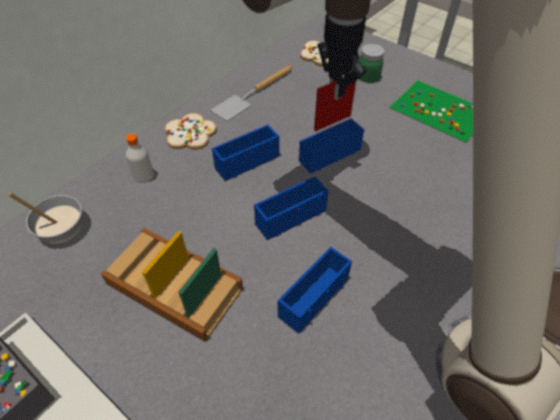

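The panel hangs above the correct caddy, aligned to it (pixel (335,105) over the caddy at (331,145)). Lowering until there is contact.

```bash
python3 -m handwheel '[[0,0,0.015,0,0,0,-1],[0,0,0.03,0,0,0,-1],[0,0,0.045,0,0,0,-1],[0,0,0.06,0,0,0,-1],[0,0,0.072,0,0,0,-1],[0,0,0.082,0,0,0,-1],[0,0,0.09,0,0,0,-1],[0,0,0.09,0,0,0,-1],[0,0,0.09,0,0,0,-1]]'
```

```text
clock: 8.85
position: [528.5, -248.7, 83.1]
ee_rot: [-0.585, 0.811, -0.0, 0.0]
contact_force: [0.8, -1.1, -1.3]
gripper_width: 8.9
grasp_force: 58.5
```

```bash
python3 -m handwheel '[[0,0,0.002,0,0,0,-1],[0,0,0.003,0,0,0,-1],[0,0,0.004,0,0,0,-1],[0,0,0.005,0,0,0,-1],[0,0,0.005,0,0,0,-1]]'
```

```text
clock: 9.48
position: [528.2, -248.6, 77.7]
ee_rot: [-0.585, 0.811, -0.0, 0.0]
contact_force: [0.5, -0.5, -1.2]
gripper_width: 9.2
grasp_force: 58.6
```

```bash
python3 -m handwheel '[[0,0,0.001,0,0,0,-1],[0,0,0.0015,0,0,0,-1],[0,0,0.002,0,0,0,-1],[0,0,0.002,0,0,0,-1]]'
```

```text
clock: 9.98
position: [528.3, -248.7, 77.6]
ee_rot: [-0.585, 0.811, -0.0, 0.0]
contact_force: [-2.3, 2.0, 9.3]
gripper_width: 8.9
grasp_force: 60.0
```

It touched the floor (9 N up). Releasing gradually.

```bash
python3 -m handwheel '[[0,0,-0.001,0,0,0,-0.7],[0,0,-0.001,0,0,0,-0.6],[0,0,-0.001,0,0,0,-0.5],[0,0,-0.001,0,0,0,-0.3],[0,0,-0.001,0,0,0,0],[0,0,-0.001,0,0,0,0.4],[0,0,-0.001,0,0,0,1],[0,0,-0.001,0,0,0,1],[0,0,-0.001,0,0,0,1],[0,0,-0.001,0,0,0,1]]'
```

```text
clock: 11.22
position: [528.1, -248.6, 76.7]
ee_rot: [-0.585, 0.811, -0.0, 0.0]
contact_force: [-0.4, -0.5, 0.7]
gripper_width: 85.0
grasp_force: 0.0
```

```bash
python3 -m handwheel '[[0,0,-0.01,0,0,0,1],[0,0,-0.03,0,0,0,1],[0,0,-0.06,0,0,0,1],[0,0,-0.1,0,0,0,1],[0,0,-0.14,0,0,0,1],[0,0,-0.17,0,0,0,1],[0,0,-0.17,0,0,0,1],[0,0,-0.17,0,0,0,1]]'; python3 - <<'E'
from h import *
im,d,P=pts("side");hsv=cv2.cvtColor(im,cv2.COLOR_BGR2HSV)
m=((hsv[...,0]<7)|(hsv[...,0]>172))&(hsv[...,1]>120)&(d>0)&(abs(P[...,0]-528)<90)&(abs(P[...,1]+249)<90)
q=P[m];print(len(q),q.mean(0),np.percentile(q[:,2],[1,99]));c=q-q.mean(0);print(np.linalg.svd(c[::3],full_matrices=False)[2].round(3))
cv2.imwrite("pics/s4.png",im)
E
```

```text
clock: 12.22
position: [527.6, -248.3, 246.3]
ee_rot: [-0.585, 0.811, 0.0, -0.0]
contact_force: [0.3, 0.6, -0.7]
gripper_width: 85.8
grasp_force: 0.0
814 [ 525.73218181 -242.3917333    86.29479563] [ 49.3059873  117.02733659]
[[ 0.125  0.339  0.932]
 [ 0.284  0.888 -0.361]
 [ 0.951 -0.309 -0.015]]
```

View pics/s4.png

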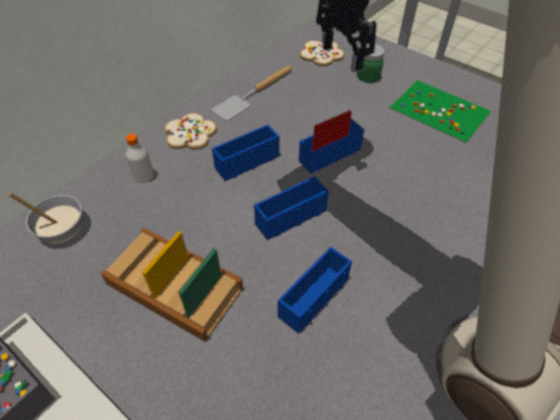

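The red panel stands upright in the caddy (pixel (332,132)), top at 117 mm. The gripper is clear, and yellow and green still stand in the rack.

```bash
python3 -c "from bench import job_done;print(job_done())"
```

```text
the job is handed in; nothing more can be done
None
```

The red panel is standing upright in the rightmost blue caddy, set down on its floor before release. The yellow and green panels are still in the rack, and the job is handed in at about 12 s; the hand-in gave no verdict.

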